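# Make up the television kit and the reading kit on the nightstand

## Task

Make up the two bedside kits. For the television kit, lay the long remote in the long compartment of the narrow tray and the battery holder in its short compartment; for the reading kit, lay the magnifier in the wide compartment of the broad tray and the glasses case in its slim compartment. Each must lie flat on the tray's floor, wholly inside the compartment and not propped on a rim, either way round and the same side up as now; leave the short remote and the pill jar where they are.

Things in the scene. Friction and masses are not known exactly. Their poses are not given: they have to be found in the camera images.
- tv_tray: The narrow tray, 278 x 87 mm, light wood floor with low dark wood rims, fixed to the nightstand. Origin: centre of its underside; x runs along its length, z up. Floor 5 mm thick; rims and divider 6 mm thick, their tops 12 mm above the underside (7 mm above the floor). One divider across makes two compartments, end to end: the long one, 170 mm (x) by 75 mm (y) inside, centred at x = -48 mm, y = 0; the short one, 90 by 75 mm inside, centred at x = +88 mm, y = 0.
- reading_tray: The broad, nearly square tray, 182 (x) x 190 (y) mm, same woods, floor, rims and heights as the narrow one, fixed to the nightstand. Origin: centre of its underside, z up. One divider along x makes two compartments side by side: the wide one, 170 mm (x) by 100 mm (y) inside, centred at x = 0, y = -39 mm; the slim one, 170 by 72 mm inside, centred at x = 0, y = +53 mm.
- long_remote: The longer beige remote control with six rows of keys, loose, lying keys up. 140 (x) x 45 (y) x 24 (z) mm, about 0.12 kg. Origin: centre of its underside; x along its length.
- short_remote: The shorter beige remote control (for the ceiling fan), three rows of keys, loose; it stays where it is. 80 (x) x 40 (y) x 20 (z) mm. Origin: centre of its underside.
- magnifier: Hand magnifier, clear acrylic lens in a black round rim with a straight black handle, loose, lying flat. 140 mm long in all (x). Rim: 66 mm outside diameter, 12 mm high, centred at x = +37 mm. Handle: a bar 20 mm wide (y) and 16 mm high, from x = -70 to +12 mm. About 0.08 kg. Origin: mid-length, at the underside; x from handle to rim. It balances at about x = -13 mm; the handle is best held near x = -15 mm.
- glasses_case: Hard brown glasses case with a small brass clasp on each long side and rounded edges (9 mm), loose, lying flat. 140 (x) x 44 (y) x 34 (z) mm, about 0.11 kg. Origin: centre of its underside; x along its length.
- battery_holder: Small white open plastic holder with two penlight batteries showing in it, loose. 60 (x) x 38 (y) x 22 (z) mm, about 0.07 kg. Origin: centre of its underside; x along its length. Its outer side walls can be gripped.
- jar: Small closed amber pill jar with a white cap, 44 mm diameter, 55 mm high, standing among the things; it stays. Origin: centre of its underside.
Not all that is in view belongs to the job. Several things have the shape of the glasses_case; the one meant has the colours described above.

How it is judged (in metres and radians):
At the end, for the whole second after the job is handed in: Each of the four lies flat (tilt under 0.06 rad, underside within 3 mm of the tray floor) and at rest, its origin within 17 mm (along tray x) and 16 to 20 mm (along tray y) of its own compartment's centre; short remote and jar within 20 mm of their starts (x of long_remote in the frame of tv_tray between -0.065 and -0.031 m and y of long_remote in the frame of tv_tray between -0.017 and 0.017 m and z of long_remote in the frame of tv_tray between 0.002 and 0.008 m and angle between each of long_remote, battery_holder, magnifier, glasses_case's own z axis and vertical below 0.06 rad and linear speed of each of long_remote, battery_holder, magnifier, glasses_case below 0.02 m/s and x of battery_holder in the frame of tv_tray between 0.071 and 0.105 m and y of battery_holder in the frame of tv_tray between -0.02 and 0.02 m and z of battery_holder in the frame of tv_tray between 0.002 and 0.008 m and x of magnifier in the frame of reading_tray between -0.017 and 0.017 m and y of magnifier in the frame of reading_tray between -0.058 and -0.02 m and z of magnifier in the frame of reading_tray between 0.002 and 0.008 m and x of glasses_case in the frame of reading_tray between -0.017 and 0.017 m and y of glasses_case in the frame of reading_tray between 0.037 and 0.069 m and z of glasses_case in the frame of reading_tray between 0.002 and 0.008 m and distance of each of short_remote, jar from where it was at the start of the episode below 0.02 m); the robot touches nothing.
It fails at once if the short remote or the jar is shifted by more than 20 mm (distance of any of short_remote, jar from where it was at the start of the episode above 0.02 m).
It fails at once if the jar is tipped by more than 0.4 rad (angle between jar's own z axis and vertical above 0.4 rad).
It also fails if it takes over 93 s, if anything falls off the work surface, if the arm or the gripper's body presses on something with over 40 N, if the wrist force passes 120 N, or if a joint passes its speed limit or range.

## Robot

A 6-joint arm with a two-finger parallel gripper is mounted at the origin on the work surface. World frame = base frame: x ahead of the robot, y to its left, z up, the work surface at z = 0. Lengths are in m, angles in degrees, forces in N, time in s.
With the tool pointing down it reaches from about 0.35 to 0.875 m from the base axis. Payload 4.2 kg.
Tool frame: the origin (TCP) lies midway between the tips of the shut fingers; the grasp point (between the pads) lies 19 mm behind it; z points along the fingers, y is the direction in which the jaws open and shut (so a half turn about z gives the same grasp; the last joint's range is limited). The gripper opens to 87 mm and grips with 3 to 60 N. Pads are 19 mm wide; open, the fingers measure 117 mm over their backs; the gripper's body (75 mm by 190 mm) begins 51 mm behind the grasp point.
Start: joints at [80.478, 22.042, 0.453, 0, -68.411, -14.817], TCP at [0.258, 0.569, 0.223] pointing down, gripper open.
Joint ranges: [-179.83, 179.83], [-69.29, 118.12], [-61.27, 80.66], [-181.25, 117.63], [-171.15, -9.14], [-177.46, 177.46]. Speed limits (degrees/s): [159.86, 159.86, 180, 180, 180, 180].

## Interface

Orientations are given as a 3x3 rotation matrix whose columns are the frame's x, y, z axes.
In Python, from station import r gives the robot as it stands.
- The arm moves only by the tool carry_out, never from a script. Its argument "steps" is a list of rows, each a list of 2 entries, a list of its own where there are three numbers: the shift along the tool's x, y, z in cm, then the turn about the tool's z in degrees. In form: [[[x, y, z], twist], ...]. A call has 1 to 20 rows; each row is the pose to reach, as a shift and turn from the pose measured when the call began, along the tool's axes at that moment; what a row does not reach only later rows make up. A row lasts 1/10 s, in which the tool goes at most 50 mm and 8.59 degrees, less where a joint would pass 70% of its speed; a pose out of reach is approached as far as the arm can. A call with a gripper value outside its range is refused whole. "gripper" is the gripper's target within -1 to 1 (fully open at 1, half-way at 0, shut at -1), set as the call begins (left out, the last holds). The fingers move at their own pace and stop on an object; the grip force is fixed at half the most. Time passes only in rows, so rows that repeat a pose let the fingers close. It gives the time, the measured TCP pose, the force and the opening at its end, in the units of the state.
- r.sense(): the state, without advancing time (a new reading comes with each control period).
- r.capture(name): name is "side" or "top" or "wrist"; returns the picture (480x640x3 uint8, red, green, blue); there is no depth.
- r.calibration(name): a dict with "camera_matrix" (3x3 intrinsics, pixels), "D" ([k1, k2, p1, p2, k3] as OpenCV has them; the pictures are not rectified), "world_from_camera" (4x4, takes a point from camera to world coordinates). Camera axes: x right, y up, looking along -z (the intrinsics and any distortion apply to the point x, -y, -z); pixel columns grow to the right and rows downward; lengths in m; the calibration is good to about 2 mm. A picture is of the moment at which its call begins: read the wrist's pose just before it. calibration takes no time and is no camera call; for the wrist camera it gives the pose at the moment of the call.
- r.finish_job(): hands the job in, once; it reports no verdict.
Trained networks look in the newest picture that a camera, given by its name, has taken for a name from the list of things; names that differ only in an ending like _2 or _b are one class to them, and where a whole thing is asked for, a point or a joint stands for the part that bears it (a point fixed in the world has none). Each returns a list of dicts, best first, with "confidence" (0 to 1); they miss things now and then, are a little off and sometimes report something else, mostly with a low value. They report only what shows in the picture. A call takes as long as a camera call. They do not tell look-alikes from the thing itself.
- r.cut_out(camera, target): "pixels" (480x640 bool, what is visible of it).
- r.place_of(camera, target): "centre" ([x, y, z] in m, in world coordinates, good to about 4 mm: a listed point, or the origin of a listed thing).
The state is a dict: "time_s": time; "joints": joint angles; "joint_velocities": joint speeds; "effort": joint torques, N m; "tcp_pos": TCP position; "ee_rot": TCP orientation; "wrist_force": force on the tool from outside, world axes, zero at the start; "moment": the same for the moment, N m; "gripper_width": opening from 0.0 (shut) to 1.0 (fully open).
Only numpy, scipy, OpenCV 4.12 (cv2) and the standard library are available. Lean on these libraries where they do the work, as an engineer would, in place of code of your own. Each camera call takes 0.05 s, during which the arm holds its last target. There are 200 camera calls.

## Working session

There is one attempt and no reset: what is moved stays moved. The work goes in short steps, Python scripts to look and compute and a tool call to move; the robot and the scene stay as the last step left them, time stands still between calls to the robot, and variables do not carry over. Pictures are saved under pics/ and viewed, about 12 in all and at most 16, crops included, and the job is handed in when it is done.

Besides the shell and the picture viewer there is one more tool, called in YAML: its name, and indented under it one key for each argument. carry_out: Moves the arm, as the interface text tells. Its arguments: {"type":"object","properties":{"steps":{"type":"array","items":{"type":"array"}},"gripper":{"type":"number"}},"required":["steps"]}

```bash
ls; mkdir -p pics
python3 - <<'E'
from station import r
import cv2,numpy as np
s=r.sense();print(s['time_s'],s['tcp_pos'],s['ee_rot'],s['gripper_width'])
for n in ['top','side']:
    im=r.capture(n);cv2.imwrite(f'pics/{n}0.png',im[:,:,::-1])
    c=r.calibration(n);print(n,np.round(c['camera_matrix'],1).tolist(),np.round(c['D'],3),np.round(c['world_from_camera'],3).tolist())
    if n=='top':
        for t in ['tv_tray','reading_tray','long_remote','short_remote','magnifier','glasses_case','battery_holder','jar']:
            for d in r.place_of('top',t): print(t,np.round(d['centre'],3),round(d['confidence'],2))
print(r.sense()['time_s'])
E
```

```text
pics
0.0 [0.25732725 0.56889966 0.22146562] [[ 9.11044270e-01 -4.12307767e-01 -8.02278513e-04]
 [-4.12308533e-01 -9.11042004e-01 -2.03487713e-03]
 [ 1.08086221e-04  2.18464943e-03 -9.99997608e-01]] 1.0020673355715917
top [[474.3, 0.0, 326.0], [0.0, 474.3, 237.3], [0.0, 0.0, 1.0]] [0.024 0.    0.    0.    0.   ] [[-0.018, 0.983, -0.18, 0.396], [-1.0, -0.019, -0.001, 0.013], [-0.004, 0.18, 0.984, 1.095], [0.0, 0.0, 0.0, 1.0]]
tv_tray [ 0.474 -0.342 -0.   ] 0.9
reading_tray [ 0.475  0.339 -0.004] 0.8
long_remote [0.662 0.139 0.001] 0.71
short_remote [ 0.65  -0.147 -0.004] 0.56
magnifier [ 0.482 -0.143 -0.003] 0.7
glasses_case [ 0.662  0.01  -0.   ] 0.94
glasses_case [0.715 0.277 0.001] 0.81
battery_holder [ 0.475  0.138 -0.   ] 0.69
jar [ 0.478 -0.142 -0.001] 0.21
side [[514.6, 0.0, 306.0], [0.0, 514.6, 234.8], [0.0, 0.0, 1.0]] [-0.037  0.     0.     0.     0.   ] [[-0.865, 0.38, -0.328, 0.289], [-0.501, -0.632, 0.591, 0.573], [0.017, 0.676, 0.737, 0.731], [0.0, 0.0, 0.0, 1.0]]
0.5
```

View pics/top0.png

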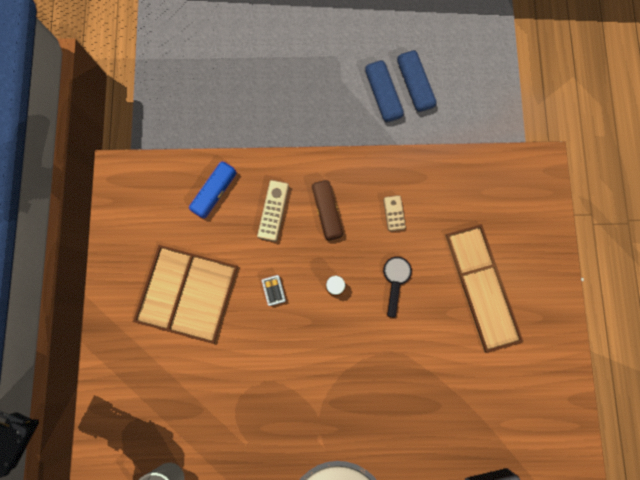

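View pics/side0.png

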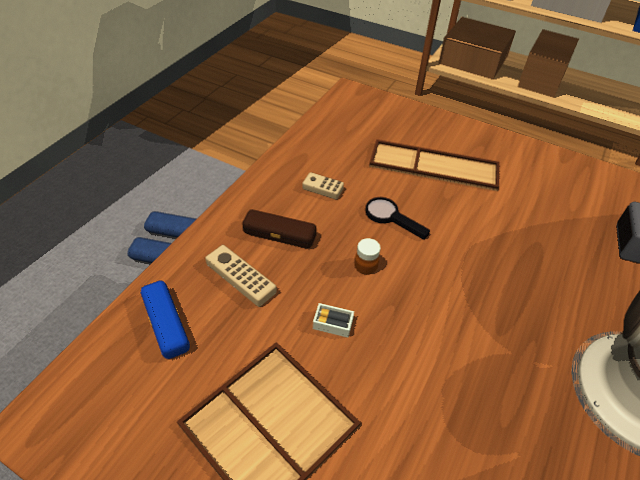

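The candidates for the glasses case are the brown one at (327,210), the blue one at (213,190) and the navy pair at (384,92) and (416,80), which lie on the floor. The brown one matches the description, and the side view shows its brass clasp at (275,236). The long remote is at (273,210) and the short one at (395,213). Next I'll measure poses and yaws from the masks.

```bash
cat > h.py <<'E'
from station import r
import cv2,numpy as np
def plane(cam,px,z,c=None):
    c=c or r.calibration(cam)
    u=cv2.undistortPoints(np.float64(px).reshape(-1,1,2),np.array(c['camera_matrix']),np.array(c['D'])).reshape(-1,2)
    T=np.array(c['world_from_camera']); d=np.c_[u[:,0],-u[:,1],-np.ones(len(u))]@T[:3,:3].T
    o=T[:3,3]; return (o+d*((z-o[2])/d[:,2])[:,None])[:,:2]
def rects(cam,name,z,c=None):
    out=[]
    for d in r.cut_out(cam,name):
        m=d['pixels'].astype(np.uint8)
        cs=cv2.findContours(m,0,2)[0]
        if not cs: continue
        k=max(cs,key=cv2.contourArea).reshape(-1,2)
        w=plane(cam,k,z,c); (cx,cy),(a,b),t=cv2.minAreaRect(np.float32(w*1000))
        if a<b: a,b,t=b,a,t+90
        t=(t+90)%180-90
        out.append((round(d['confidence'],2),round(cx),round(cy),'size',round(a),round(b),'yaw',round(float(t),1)))
    return out
E
python3 - <<'E'
from h import *
im=r.capture('top')
H=dict(tv_tray=.012,reading_tray=.012,long_remote=.02,short_remote=.02,magnifier=.01,glasses_case=.02,battery_holder=.018,jar=.055)
for t,z in H.items():
    print(t,rects('top',t,z))
h=im[140:360,120:540]; cv2.imwrite('pics/crop.png',cv2.resize(h,None,fx=1.9,fy=1.9,interpolation=cv2.INTER_CUBIC)[:,:,::-1])
E
```

```text
tv_tray [(0.92, 476, -339, 'size', 279, 94, 'yaw', 14.8)]
reading_tray [(0.77, 473, 335, 'size', 195, 183, 'yaw', 73.7)]
long_remote [(0.63, 661, 138, 'size', 144, 49, 'yaw', -13.0)]
short_remote [(0.86, 648, -146, 'size', 80, 41, 'yaw', 7.7)]
magnifier [(0.71, 479, -145, 'size', 139, 64, 'yaw', -2.9)]
glasses_case [(0.94, 658, 12, 'size', 141, 46, 'yaw', 13.9), (0.6, 713, 279, 'size', 141, 49, 'yaw', -33.1)]
battery_holder [(0.88, 475, 137, 'size', 64, 42, 'yaw', 15.1)]
jar [(0.64, 479, -3, 'size', 44, 44, 'yaw', 88.9)]
```

View pics/crop.png

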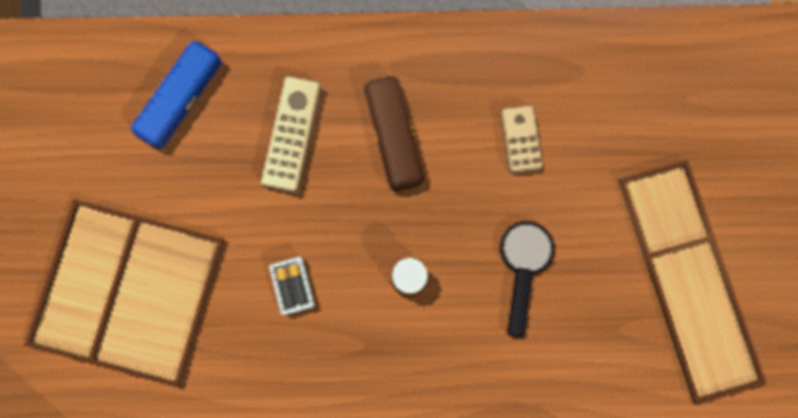

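The crop confirms the brown case (395,133). The magnifier's rim end points away from the robot, the short compartment of the TV tray is at the far end, and the slim compartment of the reading tray is on the left (+y).

```bash
cat >> h.py <<'E'
def goal(x,y,z,yaw):
    s=r.sense();R=np.array(s['ee_rot']);p=np.array(s['tcp_pos'])
    d=R.T@(np.array([x,y,z])-p)*100
    y0=np.degrees(np.arctan2(R[1,0],R[0,0])); tw=-((yaw-y0+180)%360-180)
    print('t',round(s['time_s'],2),'pos',np.round(p,4),'yaw',round(y0,1),'J',np.round(s['joints'],0)[[0,5]],'w',round(s['gripper_width']*87,1),'F',np.round(s['wrist_force'],1),'\n -> shift',np.round(d,2).tolist(),'twist',round(tw,1),'rows',int(np.ceil(max(np.linalg.norm(d)/5,abs(tw)/8.59))))
def loc(tray,x,y):
    a=np.radians(tray[2]);c,s=np.cos(a),np.sin(a); return tray[0]+c*x-s*y, tray[1]+s*x+c*y
E
python3 - <<'E'
from h import *
f=lambda k:plane('top',np.array(k)/1.9+[120,140],.012)
for n,k in dict(tv=[(620,180),(686,163),(763,382),(697,402)],rd=[(76,202),(225,242),(183,385),(30,344)]).items():
    w=f(k); e=w-np.roll(w,-1,0)
    print(n,np.round(w.mean(0),4),'len',np.round(np.linalg.norm(e,axis=1),3),'dir',np.round(np.degrees(np.arctan2(e[:,1],e[:,0])),1))
m=plane('top',np.array([(517,337),(528,248)])/1.9+[120,140],.012);e=m[1]-m[0];print('mag',m,np.degrees(np.arctan2(e[1],e[0])))
goal(.475,.137,.2,15)
E
```

```text
tv [ 0.474  -0.3407] len [0.084 0.271 0.081 0.274] dir [ 103.5   14.7  -74.6 -164.8]
rd [0.471  0.3307] len [0.189 0.174 0.188 0.175] dir [  73.9  -15.5 -105.7  164.7]
mag [[ 0.40937801 -0.130901  ]
 [ 0.51477024 -0.14879904]] -9.638193391866983
t 0.95 pos [0.2576 0.5695 0.2226] yaw -24.3 J [ 80. -15.] w 86.8 F [-0.1 -0.3 -0.4] 
 -> shift [37.63, 30.44, 2.26] twist -39.3 rows 10
```

carry_out:
  steps:
    - [[37.6,30.4,2.3],-39.3]
    - [[37.6,30.4,2.3],-39.3]
    - [[37.6,30.4,2.3],-39.3]
    - [[37.6,30.4,2.3],-39.3]
    - [[37.6,30.4,2.3],-39.3]
    - [[37.6,30.4,2.3],-39.3]
    - [[37.6,30.4,2.3],-39.3]
    - [[37.6,30.4,2.3],-39.3]
    - [[37.6,30.4,2.3],-39.3]
    - [[37.6,30.4,2.3],-39.3]
    - [[37.6,30.4,2.3],-39.3]
    - [[37.6,30.4,2.3],-39.3]
    - [[37.6,30.4,2.3],-39.3]
    - [[37.6,30.4,2.3],-39.3]
    - [[37.6,30.4,2.3],-39.3]

```text
time_s: 2.45
tcp_pos: [0.4746, 0.1384, 0.1997]
ee_rot: [[0.966, 0.26, 0.0], [0.26, -0.966, 0.0], [0.0, -0.0, -1.0]]
wrist_force: [-0.3, 1.1, -0.0]
gripper_width: 0.992
```

Run:
```python
from h import *
c=r.calibration('wrist');im=r.capture('wrist');cv2.imwrite('pics/w1.png',im[:,:,::-1])
for t,z in dict(battery_holder=.018,long_remote=.02,reading_tray=.012).items():
    print(t,rects('wrist',t,z,c),[np.round(d['centre'],3) for d in r.place_of('wrist',t)])
goal(.475,.137,.05,15)
```

```text
battery_holder [(0.82, 475, 135, 'size', 64, 38, 'yaw', 14.4)] [array([ 0.474,  0.141, -0.002])]
long_remote [(0.96, 636, 142, 'size', 94, 46, 'yaw', -12.8)] [array([ 0.662,  0.138, -0.   ]), array([ 0.471,  0.139, -0.   ])]
reading_tray [(0.83, 473, 334, 'size', 193, 184, 'yaw', 74.1)] [array([ 0.471,  0.337, -0.004])]
t 2.8 pos [0.4748 0.1376 0.1996] yaw 15.0 J [35. 70.] w 87.2 F [ 0.4 -0.1 -0.1] 
 -> shift [0.0, 0.07, 14.96] twist -0.0 rows 3
```

View pics/w1.png

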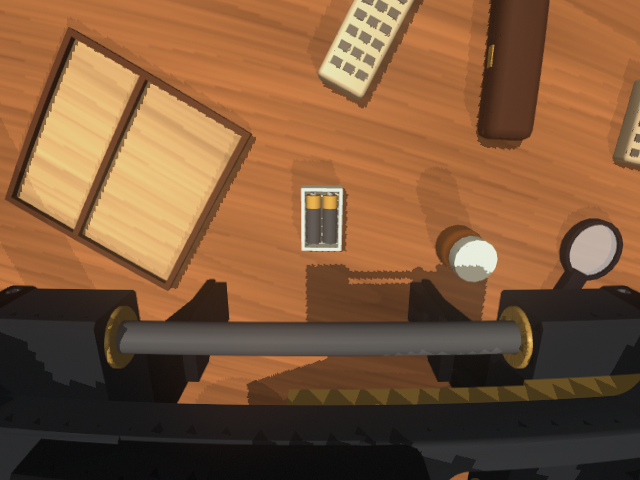

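Wrist view: the holder sits at (322,219), aligned with the jaws and clear of its neighbours. I'll descend and grip.

carry_out:
  steps:
    - [[0,0.1,10],0]
    - [[0,0.1,10],0]
    - [[0,0.1,16],0]
    - [[0,0.1,17.5],0]
    - [[0,0.1,18.9],0]
    - [[0,0.1,18.9],0]
    - [[0,0.1,18.9],0]
    - [[0,0.1,18.9],0]
    - [[0,0.1,18.9],0]

```text
time_s: 3.7
tcp_pos: [0.4758, 0.1372, 0.0118]
ee_rot: [[0.966, 0.259, 0.002], [0.259, -0.966, 0.001], [0.003, -0.001, -1.0]]
wrist_force: [-0.8, 0.1, -0.3]
gripper_width: 1.002
```

carry_out:
  steps:
    - [[0,0,0],0]
    - [[0,0,0],0]
    - [[0,0,0],0]
    - [[0,0,0],0]
    - [[0,0,0],0]
    - [[0,0,0],0]
    - [[0,0,0],0]
    - [[0,0,0],0]
    - [[0,0,0],0]
    - [[0,0,0],0]
  gripper: -1

```text
time_s: 4.7
tcp_pos: [0.4758, 0.1371, 0.0117]
ee_rot: [[0.966, 0.259, 0.002], [0.259, -0.966, 0.001], [0.002, -0.001, -1.0]]
wrist_force: [1.0, -0.0, -0.8]
gripper_width: 0.438
```

carry_out:
  steps:
    - [[0,0,-2],0]
    - [[0,0,-5],0]
    - [[0,0,-10],0]
    - [[0,0,-10],0]
    - [[0,0,-10],0]
    - [[0,0,-10],0]
    - [[0,0,-10],0]

```text
time_s: 5.4
tcp_pos: [0.4746, 0.1364, 0.1103]
ee_rot: [[0.966, 0.258, -0.001], [0.258, -0.966, -0.0], [-0.001, 0.0, -1.0]]
wrist_force: [-0.5, 0.0, -1.1]
gripper_width: 0.432
```

Run:
```python
from h import *
T=(.4745,-.3405,15)
x,y=loc(T,.088,0);print(x,y);goal(x,y,.11,15)
c=r.calibration('wrist');im=r.capture('wrist');cv2.imwrite('pics/w2.png',im[:,:,::-1])
print(rects('wrist','battery_holder',.12,c))
```

```text
0.559501472713438 -0.3177239240309782
t 5.4 pos [0.4746 0.1364 0.1103] yaw 15.0 J [35. 70.] w 37.6 F [-0.5  0.  -1.1] 
 -> shift [-3.53, 46.07, 0.03] twist -0.0 rows 10
[(0.7, 487, 140, 'size', 42, 38, 'yaw', 15.0)]
```

carry_out:
  steps:
    - [[-3.5,46.1,0],0]
    - [[-3.5,46.1,0],0]
    - [[-3.5,46.1,0],0]
    - [[-3.5,46.1,0],0]
    - [[-3.5,46.1,0],0]
    - [[-3.5,46.1,0],0]
    - [[-3.5,46.1,0],0]
    - [[-3.5,46.1,0],0]
    - [[-3.5,46.1,0],0]
    - [[-3.5,46.1,0],0]
    - [[-3.5,46.1,0],0]
    - [[-3.5,46.1,0],0]
    - [[-3.5,46.1,0],0]
    - [[-3.5,46.1,0],0]
    - [[-3.5,46.1,0],0]

```text
time_s: 7.0
tcp_pos: [0.5605, -0.3166, 0.1109]
ee_rot: [[0.966, 0.26, 0.0], [0.26, -0.966, -0.0], [0.0, 0.0, -1.0]]
wrist_force: [0.2, -0.2, -0.4]
gripper_width: 0.433
```

Run:
```python
from h import *
T=(.4745,-.3405,15)
x,y=loc(T,.088,0);goal(x,y,.018,15)
im=r.capture('wrist');cv2.imwrite('pics/w3.png',im[:,:,::-1])
```

```text
t 7.0 pos [ 0.5605 -0.3166  0.1109] yaw 15.1 J [-15. 120.] w 37.7 F [ 0.2 -0.2 -0.4] 
 -> shift [-0.12, 0.08, 9.29] twist 0.1 rows 2
```

View pics/w3.png

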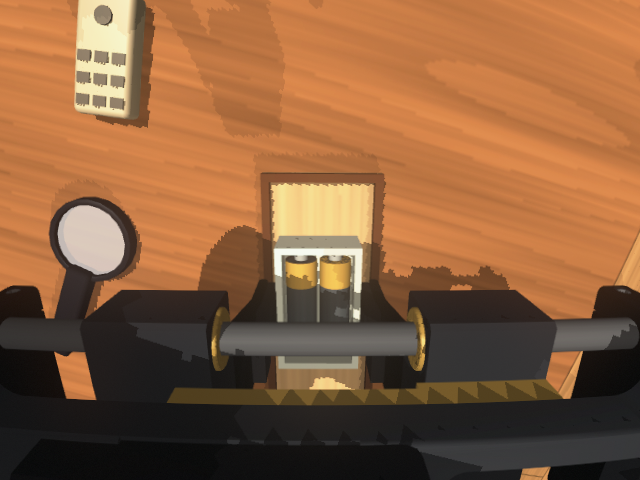

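Run:
```python
from h import *
T=(.4745,-.3405,15)
w=plane('wrist',[(262,174),(384,174),(324,174)],.012);print(w, np.linalg.norm(w[0]-w[1]));print(loc(T,.139,0))
a=np.radians(15)
d=w[2]-np.array(T[:2]);print('tray coords',d@[np.cos(a),np.sin(a)],d@[-np.sin(a),np.cos(a)])
```

```text
[[ 0.59830944 -0.2662657 ]
 [ 0.62059384 -0.34900572]
 [ 0.60952675 -0.30831087]] 0.08568841239032715
(np.float64(0.6087636898541805), np.float64(-0.3045241527307496))
tray coords 0.1387569893738491 -0.0038551839733226216
```

carry_out:
  steps:
    - [[-0.1,0.25,5],0]
    - [[-0.1,0.25,7.5],0]
    - [[-0.1,0.25,8.5],0]
    - [[-0.1,0.25,9.1],0]
    - [[-0.1,0.25,9.35],0]
    - [[-0.1,0.25,9.35],0]
    - [[-0.1,0.25,9.35],0]
    - [[-0.1,0.25,9.35],0]
    - [[-0.1,0.25,9.4],0]

```text
time_s: 7.95
tcp_pos: [0.5606, -0.3197, 0.0177]
ee_rot: [[0.966, 0.26, 0.002], [0.26, -0.966, -0.001], [0.001, 0.001, -1.0]]
wrist_force: [-0.1, -0.1, 0.1]
gripper_width: 0.43
```

carry_out:
  steps:
    - [[0,0,0],0]
    - [[0,0,0],0]
    - [[0,0,0],0]
    - [[0,0,0],0]
    - [[0,0,0],0]
    - [[0,0,-3],0]
    - [[0,0,-8],0]
    - [[0,0,-13],0]
    - [[0,0,-17],0]
    - [[0,0,-17],0]
    - [[0,0,-17],0]
  gripper: 0.5

```text
time_s: 9.05
tcp_pos: [0.5606, -0.3195, 0.189]
ee_rot: [[0.966, 0.26, 0.004], [0.26, -0.966, -0.001], [0.004, 0.002, -1.0]]
wrist_force: [0.0, -0.1, -0.7]
gripper_width: 0.746
```

Run:
```python
from h import *
im=r.capture('top');cv2.imwrite('pics/t1.png',im[:,:,::-1])
print(rects('top','battery_holder',.023),rects('top','magnifier',.012))
goal(.60,.14-.03,.2,-13)
```

```text
[] [(0.83, 478, -145, 'size', 137, 64, 'yaw', -2.3)]
t 9.2 pos [ 0.5593 -0.3192  0.1857] yaw 15.0 J [-15. 120.] w 65.0 F [0.8 0.1 0.3] 
 -> shift [15.07, -40.4, -1.4] twist 28.0 rows 9
```

Run:
```python
from h import *
goal(.464,-.140,.2,-9.6)
```

```text
t 9.2 pos [ 0.5593 -0.3192  0.1857] yaw 15.0 J [-15. 120.] w 65.0 F [0.8 0.1 0.3] 
 -> shift [-4.56, -19.78, -1.4] twist 24.6 rows 5
```

carry_out:
  steps:
    - [[-4.6,-19.8,-1.4],24.6]
    - [[-4.6,-19.8,-1.4],24.6]
    - [[-4.6,-19.8,-1.4],24.6]
    - [[-4.6,-19.8,-1.4],24.6]
    - [[-4.6,-19.8,-1.4],24.6]
    - [[-4.6,-19.8,-1.4],24.6]
    - [[-4.6,-19.8,-1.4],24.6]
    - [[-4.6,-19.8,-1.4],24.6]
    - [[-4.6,-19.8,-1.4],24.6]
  gripper: 0.4

```text
time_s: 10.1
tcp_pos: [0.4638, -0.1408, 0.1994]
ee_rot: [[0.986, -0.168, -0.003], [-0.168, -0.986, 0.001], [-0.003, -0.0, -1.0]]
wrist_force: [-0.5, -0.3, -1.0]
gripper_width: 0.697
```

Run:
```python
from h import *
goal(.464,-.140,.012,-9.6)
im=r.capture('wrist');cv2.imwrite('pics/w4.png',im[:,:,::-1])
for d in r.cut_out('wrist','magnifier')[:1]:
    k=np.argwhere(d['pixels'])[:,::-1]; print(k.min(0),k.max(0))
print([np.round(d['centre'],3) for d in r.place_of('wrist','magnifier')],[np.round(d['centre'],3) for d in r.place_of('wrist','battery_holder')])
```

```text
t 10.1 pos [ 0.4638 -0.1408  0.1994] yaw -9.6 J [ 2. 78.] w 60.6 F [-0.5 -0.3 -1. ] 
 -> shift [0.06, -0.08, 18.74] twist -0.0 rows 4
[281 124] [352 270]
[array([ 0.482, -0.144,  0.003])] [array([ 0.556, -0.319,  0.001])]
```

View pics/w4.png

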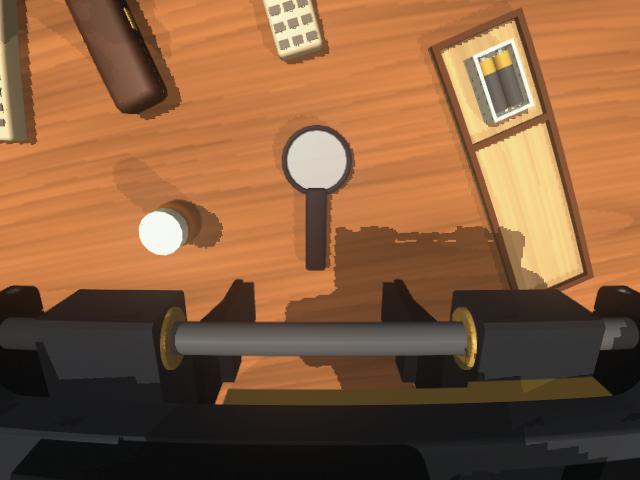

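The magnifier lies straight under the tool axis (handle at col 316) and the holder lies well inside the short compartment (500,80).

carry_out:
  steps:
    - [[0.1,-0.1,5],0]
    - [[0.1,-0.1,10],0]
    - [[0.1,-0.1,15],0]
    - [[0.1,-0.1,18],0]
    - [[0.1,-0.1,19.5],0]
    - [[0.1,-0.1,19.5],0]
    - [[0.1,-0.1,19.6],0]
    - [[0.1,-0.1,19.6],0]
    - [[0.1,-0.1,19.6],0]

```text
time_s: 11.2
tcp_pos: [0.4651, -0.1394, 0.0049]
ee_rot: [[0.986, -0.167, 0.0], [-0.167, -0.986, 0.001], [-0.0, -0.001, -1.0]]
wrist_force: [0.6, 0.5, 0.2]
gripper_width: 0.703
```

carry_out:
  steps:
    - [[0,0,0],0]
    - [[0,0,0],0]
    - [[0,0,0],0]
    - [[0,0,0],0]
    - [[0,0,0],0]
    - [[0,0,0],0]
    - [[0,0,0],0]
    - [[0,0,0],0]
    - [[0,0,-2],0]
    - [[0,0,-6],0]
    - [[0,0,-11],0]
    - [[0,0,-11],0]
    - [[0,0,-11],0]
  gripper: -1

```text
time_s: 12.5
tcp_pos: [0.4655, -0.1394, 0.1159]
ee_rot: [[0.986, -0.167, 0.003], [-0.167, -0.986, 0.001], [0.003, -0.002, -1.0]]
wrist_force: [-0.1, 0.3, -0.9]
gripper_width: 0.226
```

Run:
```python
from h import *
R=(.473,.334,-15.7)
x,y=loc(R,-.015,-.039);print(x,y);goal(x,y,.13,-15.7)
c=r.calibration('wrist');r.capture('wrist');print(rects('wrist','magnifier',.125,c))
```

```text
0.4480062064105441 0.3005140285790053
t 12.5 pos [ 0.4655 -0.1394  0.1159] yaw -9.6 J [ 2. 78.] w 19.7 F [-0.1  0.3 -0.9] 
 -> shift [-9.08, -43.08, -1.35] twist 6.1 rows 9
[(0.79, 504, -152, 'size', 90, 64, 'yaw', 13.5)]
```

carry_out:
  steps:
    - [[-9.1,-43.1,-1.4],6.1]
    - [[-9.1,-43.1,-1.4],6.1]
    - [[-9.1,-43.1,-1.4],6.1]
    - [[-9.1,-43.1,-1.4],6.1]
    - [[-9.1,-43.1,-1.4],6.1]
    - [[-9.1,-43.1,-1.4],6.1]
    - [[-9.1,-43.1,-1.4],6.1]
    - [[-9.1,-43.1,-1.4],6.1]
    - [[-9.1,-43.1,-1.4],6.1]
    - [[-9.1,-43.1,-1.4],6.1]
    - [[-9.1,-43.1,-1.4],6.1]
    - [[-9.1,-43.1,-1.4],6.1]
    - [[-9.1,-43.1,-1.4],6.1]
    - [[-9.1,-43.1,-1.4],6.1]

```text
time_s: 14.0
tcp_pos: [0.4464, 0.2995, 0.1283]
ee_rot: [[0.962, -0.273, -0.003], [-0.273, -0.962, 0.001], [-0.003, -0.0, -1.0]]
wrist_force: [-0.3, -0.3, -0.5]
gripper_width: 0.228
```

Run:
```python
from h import *
R=(.473,.334,-15.7)
x,y=loc(R,-.015,-.039);goal(x,y,.0105,-15.7)
im=r.capture('wrist');cv2.imwrite('pics/w5.png',im[:,:,::-1])
c=r.calibration('wrist')
import json;json.dump({k:np.array(v).tolist() for k,v in c.items()},open('c5.json','w'))
```

```text
t 14.0 pos [0.4464 0.2995 0.1283] yaw -15.8 J [51. 23.] w 19.8 F [-0.3 -0.3 -0.5] 
 -> shift [0.16, -0.14, 11.78] twist -0.1 rows 3
```

View pics/w5.png

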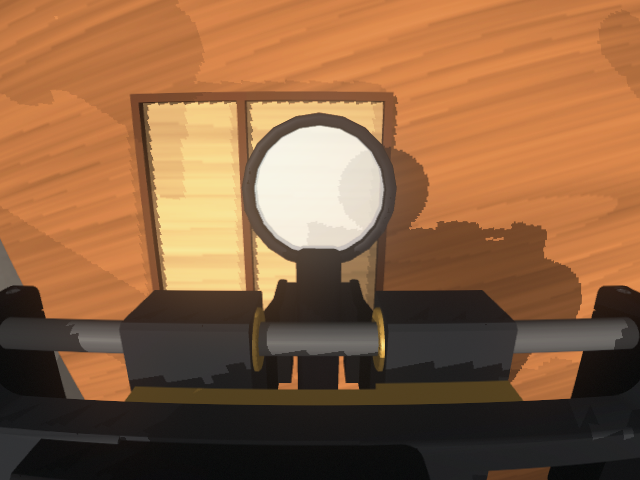

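Run:
```python
from h import *
c=json.load(open('c5.json')) if 0 else __import__('json').load(open('c5.json'))
R=(.473,.334);a=np.radians(-15.7);M=np.array([[np.cos(a),np.sin(a)],[-np.sin(a),np.cos(a)]])
w=plane('wrist',[(131,95),(396,93),(242,97),(384,180)],.012,c);print((w-R)@M.T*1000);e=w[0]-w[1];print(np.linalg.norm(e),np.degrees(np.arctan2(e[1],e[0]))-90)
```

```text
[[ 90.17300435  94.94478947]
 [ 89.29105975 -96.65471059]
 [ 86.75367643  13.41756878]
 [ 27.11032392 -90.48319213]]
0.19160152987094858 -15.963734228398451
```

Tray estimate confirmed to about 1 mm. Lowering and releasing with a partial opening.

carry_out:
  steps:
    - [[0.15,-0.1,4],0]
    - [[0.15,-0.1,8],0]
    - [[0.15,-0.1,10.5],0]
    - [[0.15,-0.1,11.3],0]
    - [[0.15,-0.1,11.8],0]
    - [[0.15,-0.1,11.9],0]
    - [[0.15,-0.1,11.9],0]
    - [[0.15,-0.1,11.9],0]

```text
time_s: 14.85
tcp_pos: [0.4485, 0.3011, 0.0107]
ee_rot: [[0.962, -0.272, -0.001], [-0.272, -0.962, 0.003], [-0.002, -0.003, -1.0]]
wrist_force: [-0.1, 0.8, -0.5]
gripper_width: 0.227
```

carry_out:
  steps:
    - [[0,0,0],0]
    - [[0,0,0],0]
    - [[0,0,0],0]
    - [[0,0,0],0]
    - [[0,0,0],0]
    - [[0,0,-3],0]
    - [[0,0,-8],0]
    - [[0,0,-13],0]
    - [[0,0,-17],0]
    - [[0,0,-17],0]
    - [[0,0,-17],0]
  gripper: -0.1

```text
time_s: 15.95
tcp_pos: [0.4486, 0.3007, 0.1815]
ee_rot: [[0.962, -0.273, 0.0], [-0.273, -0.962, 0.005], [-0.001, -0.005, -1.0]]
wrist_force: [-0.3, 0.3, -1.1]
gripper_width: 0.448
```

Run:
```python
from h import *
r.capture('top')
print(rects('top','magnifier',.017),rects('top','glasses_case',.02))
goal(.59,-.007,.2,14)
goal(.59,-.007,.2,14-180)
```

```text
[(0.9, 507, 285, 'size', 66, 46, 'yaw', 79.5)] [(0.75, 647, -146, 'size', 80, 42, 'yaw', 6.2), (0.74, 713, 279, 'size', 140, 53, 'yaw', -33.2), (0.63, 659, 12, 'size', 144, 46, 'yaw', 13.7)]
t 16.1 pos [0.4478 0.2997 0.1789] yaw -15.8 J [51. 23.] w 38.8 F [-0.8  0.3 -0.4] 
 -> shift [22.04, 25.63, -2.18] twist -29.8 rows 7
t 16.1 pos [0.4478 0.2997 0.1789] yaw -15.8 J [51. 23.] w 38.8 F [-0.8  0.3 -0.4] 
 -> shift [22.04, 25.63, -2.18] twist 150.2 rows 18
```

carry_out:
  steps:
    - [[28.2,21.9,-2.2],-29.8]
    - [[28.2,21.9,-2.2],-29.8]
    - [[28.2,21.9,-2.2],-29.8]
    - [[28.2,21.9,-2.2],-29.8]
    - [[28.2,21.9,-2.2],-29.8]
    - [[28.2,21.9,-2.2],-29.8]
    - [[28.2,21.9,-2.2],-29.8]
    - [[28.2,21.9,-2.2],-29.8]
    - [[28.2,21.9,-2.2],-29.8]
    - [[28.2,21.9,-2.2],-29.8]
    - [[28.2,21.9,-2.2],-29.8]
    - [[28.2,21.9,-2.2],-29.8]
  gripper: 1

```text
time_s: 17.3
tcp_pos: [0.6589, 0.0133, 0.1998]
ee_rot: [[0.97, 0.243, -0.004], [0.243, -0.97, 0.0], [-0.004, -0.001, -1.0]]
wrist_force: [1.2, 0.1, 0.1]
gripper_width: 0.998
```

Run:
```python
from h import *
goal(.659,.012,.2,14)
c=r.calibration('wrist');im=r.capture('wrist');cv2.imwrite('pics/w6.png',im[:,:,::-1])
print(rects('wrist','glasses_case',.022,c),[np.round(d['centre'],3) for d in r.place_of('wrist','glasses_case')])
```

```text
t 17.3 pos [0.6589 0.0133 0.1998] yaw 14.1 J [15. 89.] w 86.8 F [1.2 0.1 0.1] 
 -> shift [-0.02, 0.13, -0.02] twist 0.1 rows 1
[(0.91, 659, 10, 'size', 142, 46, 'yaw', 13.2), (0.84, 712, 277, 'size', 146, 55, 'yaw', -33.2)] [array([ 0.658,  0.012, -0.   ]), array([ 0.718,  0.279, -0.   ])]
```

View pics/w6.png

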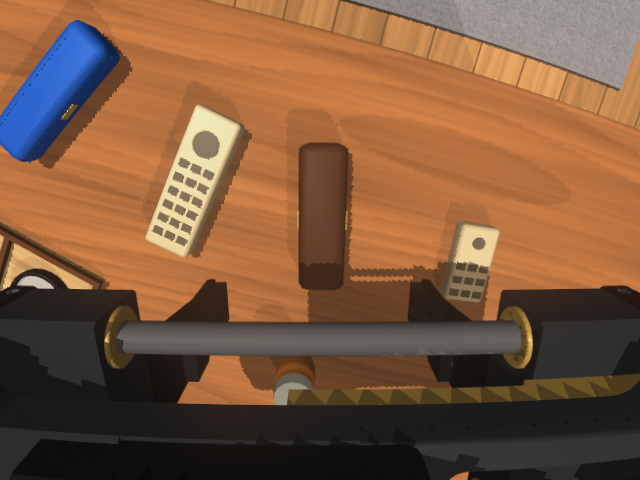

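The brown case lies aligned at (324,215), brass clasp visible on both sides, with clear room for the fingers.

carry_out:
  steps:
    - [[0,0.2,5],0]
    - [[0,0.2,10],0]
    - [[0,0.2,15],0]
    - [[0,0.2,17.5],0]
    - [[0,0.2,18.8],0]
    - [[0,0.2,18.8],0]
    - [[0,0.2,18.8],0]
    - [[0,0.2,18.8],0]

```text
time_s: 18.25
tcp_pos: [0.6608, 0.0117, 0.0148]
ee_rot: [[0.97, 0.243, 0.001], [0.243, -0.97, 0.001], [0.002, -0.001, -1.0]]
wrist_force: [-0.2, 0.6, -0.5]
gripper_width: 0.999
```

carry_out:
  steps:
    - [[0,0,0],0]
    - [[0,0,0],0]
    - [[0,0,0],0]
    - [[0,0,0],0]
    - [[0,0,0],0]
    - [[0,0,0],0]
    - [[0,0,0],0]
    - [[0,0,0],0]
    - [[0,0,-2],0]
    - [[0,0,-6],0]
    - [[0,0,-11],0]
    - [[0,0,-12],0]
    - [[0,0,-12],0]
  gripper: -1

```text
time_s: 19.55
tcp_pos: [0.662, 0.0119, 0.1377]
ee_rot: [[0.97, 0.243, 0.007], [0.243, -0.97, 0.003], [0.008, -0.001, -1.0]]
wrist_force: [0.1, 0.1, -1.1]
gripper_width: 0.508
```

Run:
```python
from h import *
R=(.473,.334,-15.8)
x,y=loc(R,0,.053);print(x,y);goal(x,y,.13,-15.8)
```

```text
0.48743085309315043 0.3849975536570521
t 19.55 pos [0.662  0.0119 0.1377] yaw 14.1 J [15. 89.] w 44.2 F [ 0.1  0.1 -1.1] 
 -> shift [-7.85, -40.43, 0.75] twist 29.9 rows 9
```

carry_out:
  steps:
    - [[-7.8,-40.4,0.7],29.9]
    - [[-7.8,-40.4,0.7],29.9]
    - [[-7.8,-40.4,0.7],29.9]
    - [[-7.8,-40.4,0.7],29.9]
    - [[-7.8,-40.4,0.7],29.9]
    - [[-7.8,-40.4,0.7],29.9]
    - [[-7.8,-40.4,0.7],29.9]
    - [[-7.8,-40.4,0.7],29.9]
    - [[-7.8,-40.4,0.7],29.9]
    - [[-7.8,-40.4,0.7],29.9]
    - [[-7.8,-40.4,0.7],29.9]
    - [[-7.8,-40.4,0.7],29.9]
    - [[-7.8,-40.4,0.7],29.9]
    - [[-7.8,-40.4,0.7],29.9]

```text
time_s: 20.95
tcp_pos: [0.4885, 0.3837, 0.1305]
ee_rot: [[0.962, -0.274, 0.007], [-0.274, -0.962, 0.003], [0.006, -0.005, -1.0]]
wrist_force: [-0.4, 0.0, -0.7]
gripper_width: 0.506
```

Run:
```python
from h import *
R=(.473,.334,-15.8)
x,y=loc(R,0,.053);goal(x,y,.0205,-15.8)
im=r.capture('wrist');cv2.imwrite('pics/w7.png',im[:,:,::-1])
```

```text
t 20.95 pos [0.4885 0.3837 0.1305] yaw -15.9 J [53. 21.] w 44.0 F [-0.4  0.  -0.7] 
 -> shift [-0.21, -0.05, 11.0] twist -0.1 rows 3
```

View pics/w7.png

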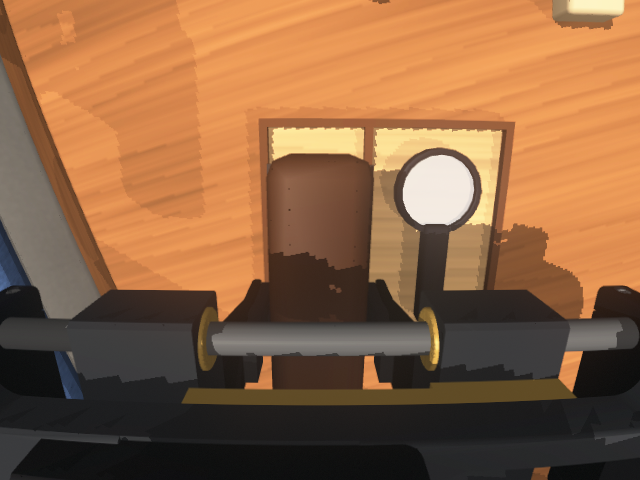

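The magnifier lies flat in the wide compartment (437,190). The case is level above the slim one.

carry_out:
  steps:
    - [[-0.2,0,4],0]
    - [[-0.2,0,8],0]
    - [[-0.2,0,9.8],0]
    - [[-0.2,0,10.6],0]
    - [[-0.2,0,11],0]
    - [[-0.2,0,11.1],0]
    - [[-0.2,0,11.1],0]
    - [[-0.2,0,11.1],0]
    - [[-0.2,0,11.1],0]

```text
time_s: 21.9
tcp_pos: [0.4877, 0.3852, 0.0205]
ee_rot: [[0.962, -0.274, 0.008], [-0.274, -0.962, 0.004], [0.007, -0.006, -1.0]]
wrist_force: [-0.0, 0.2, -1.1]
gripper_width: 0.503
```

carry_out:
  steps:
    - [[0,0,0],0]
    - [[0,0,0],0]
    - [[0,0,0],0]
    - [[0,0,0],0]
    - [[0,0,0],0]
    - [[0,0,-3],0]
    - [[0,0,-8],0]
    - [[0,0,-13],0]
    - [[0,0,-17],0]
    - [[0,0,-17],0]
    - [[0,0,-17],0]
  gripper: 0.38

```text
time_s: 23.0
tcp_pos: [0.4863, 0.3847, 0.1917]
ee_rot: [[0.962, -0.274, 0.009], [-0.274, -0.962, 0.007], [0.007, -0.009, -1.0]]
wrist_force: [-0.2, -1.6, -0.5]
gripper_width: 0.693
```

Run:
```python
from h import *
goal(.661,.138,.2,-13)
```

```text
t 23.0 pos [0.4863 0.3847 0.1917] yaw -15.9 J [53. 21.] w 60.3 F [-0.2 -1.6 -0.5] 
 -> shift [23.57, 18.93, -0.83] twist -2.9 rows 7
```

carry_out:
  steps:
    - [[23.6,18.9,-0.8],-2.9]
    - [[23.6,18.9,-0.8],-2.9]
    - [[23.6,18.9,-0.8],-2.9]
    - [[23.6,18.9,-0.8],-2.9]
    - [[23.6,18.9,-0.8],-2.9]
    - [[23.6,18.9,-0.8],-2.9]
    - [[23.6,18.9,-0.8],-2.9]
    - [[23.6,18.9,-0.8],-2.9]
    - [[23.6,18.9,-0.8],-2.9]
    - [[23.6,18.9,-0.8],-2.9]
    - [[23.6,18.9,-0.8],-2.9]
  gripper: 1

```text
time_s: 24.1
tcp_pos: [0.6607, 0.1396, 0.1997]
ee_rot: [[0.975, -0.223, 0.009], [-0.223, -0.975, 0.007], [0.007, -0.009, -1.0]]
wrist_force: [-0.4, -0.3, -0.1]
gripper_width: 0.997
```

Run:
```python
from h import *
goal(.661,.138,.012,-13)
c=r.calibration('wrist');im=r.capture('wrist');cv2.imwrite('pics/w8.png',im[:,:,::-1])
print(rects('wrist','long_remote',.02,c),[np.round(d['centre'],3) for d in r.place_of('wrist','long_remote')])
```

```text
t 24.1 pos [0.6607 0.1396 0.1997] yaw -12.9 J [26. 52.] w 86.8 F [-0.4 -0.3 -0.1] 
 -> shift [-0.08, 0.31, 18.77] twist 0.1 rows 4
[] [array([0.661, 0.138, 0.004])]
```

View pics/w8.png

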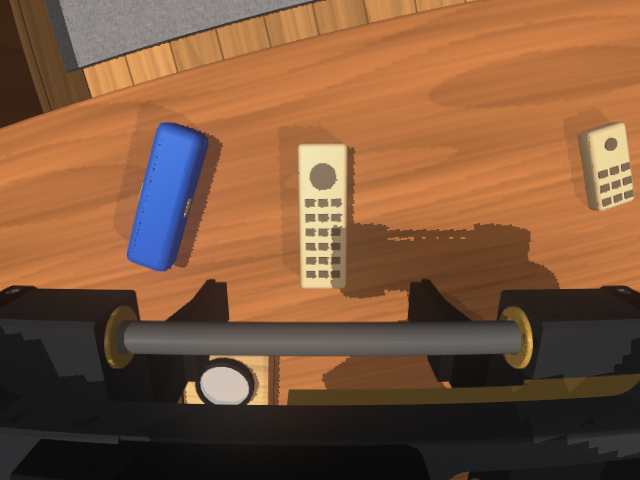

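The long remote (six rows of keys) is under the tool at (324,215), aligned with it. Gripping.

carry_out:
  steps:
    - [[0,0.2,5],0]
    - [[0,0.2,10],0]
    - [[0,0.2,15],0]
    - [[0,0.2,17.5],0]
    - [[0,0.2,18.9],0]
    - [[0,0.2,19.1],0]
    - [[0,0.2,19.1],0]
    - [[0,0.2,19.1],0]

```text
time_s: 25.05
tcp_pos: [0.664, 0.1392, 0.0113]
ee_rot: [[0.975, -0.223, 0.014], [-0.223, -0.975, 0.008], [0.011, -0.011, -1.0]]
wrist_force: [0.5, 0.2, 0.7]
gripper_width: 1.002
```

carry_out:
  steps:
    - [[0,0,0],0]
    - [[0,0,0],0]
    - [[0,0,0],0]
    - [[0,0,0],0]
    - [[0,0,0],0]
    - [[0,0,0],0]
    - [[0,0,0],0]
    - [[0,0,0],0]
    - [[0,0,-2],0]
    - [[0,0,-6],0]
    - [[0,0,-11],0]
    - [[0,0,-12],0]
    - [[0,0,-12],0]
  gripper: -1

```text
time_s: 26.35
tcp_pos: [0.6635, 0.1389, 0.134]
ee_rot: [[0.975, -0.223, 0.019], [-0.223, -0.975, 0.011], [0.016, -0.015, -1.0]]
wrist_force: [0.0, -0.4, -2.4]
gripper_width: 0.512
```

Run:
```python
from h import *
T=(.4755,-.3425,15)
x,y=loc(T,-.048,0);print(x,y);goal(x,y,.13,15)
```

```text
0.4291355603381247 -0.354923314164921
t 26.35 pos [0.6635 0.1389 0.134 ] yaw -12.9 J [25. 52.] w 44.5 F [ 0.  -0.4 -2.4] 
 -> shift [-11.82, 53.37, -0.59] twist -27.9 rows 11
```

carry_out:
  steps:
    - [[-11.6,53.4,-0.6],-27.9]
    - [[-11.6,53.4,-0.6],-27.9]
    - [[-11.6,53.4,-0.6],-27.9]
    - [[-11.6,53.4,-0.6],-27.9]
    - [[-11.6,53.4,-0.6],-27.9]
    - [[-11.6,53.4,-0.6],-27.9]
    - [[-11.6,53.4,-0.6],-27.9]
    - [[-11.6,53.4,-0.6],-27.9]
    - [[-11.6,53.4,-0.6],-27.9]
    - [[-11.6,53.4,-0.6],-27.9]
    - [[-11.6,53.4,-0.6],-27.9]
    - [[-11.6,53.4,-0.6],-27.9]
    - [[-11.6,53.4,-0.6],-27.9]
    - [[-11.6,53.4,-0.6],-27.9]
    - [[-11.6,53.4,-0.6],-27.9]
    - [[-11.6,53.4,-0.6],-27.9]
    - [[-11.6,53.4,-0.6],-27.9]

```text
time_s: 28.05
tcp_pos: [0.4318, -0.3549, 0.1302]
ee_rot: [[0.965, 0.26, 0.019], [0.26, -0.965, 0.011], [0.021, -0.006, -1.0]]
wrist_force: [-0.5, 0.1, -0.6]
gripper_width: 0.515
```

Run:
```python
from h import *
T=(.4755,-.3425,15)
x,y=loc(T,-.046,0);goal(x,y,.0175,15)
im=r.capture('wrist');cv2.imwrite('pics/w9.png',im[:,:,::-1])
```

```text
t 28.05 pos [ 0.4318 -0.3549  0.1302] yaw 15.1 J [-23. 129.] w 44.8 F [-0.5  0.1 -0.6] 
 -> shift [-0.29, -0.0, 11.27] twist 0.1 rows 3
```

View pics/w9.png

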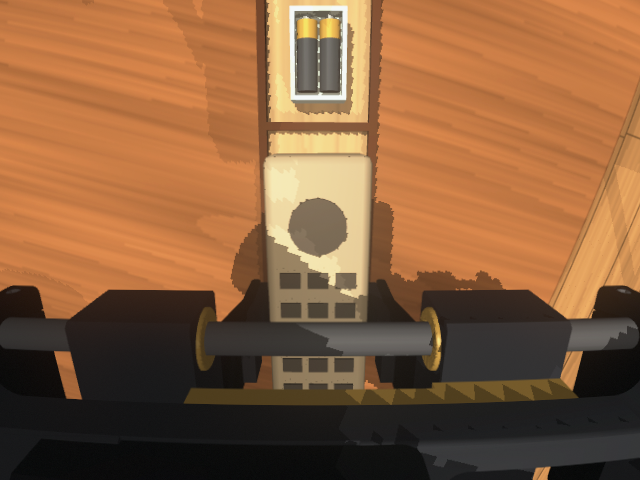

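carry_out:
  steps:
    - [[-0.3,0,4],0]
    - [[-0.3,0,8],0]
    - [[-0.3,0,9.8],0]
    - [[-0.3,0,10.8],0]
    - [[-0.3,0,11.2],0]
    - [[-0.3,0,11.25],0]
    - [[-0.3,0,11.25],0]
    - [[-0.3,0,11.25],0]
    - [[-0.3,0,11.25],0]

```text
time_s: 29.0
tcp_pos: [0.4314, -0.3549, 0.0187]
ee_rot: [[0.965, 0.26, 0.021], [0.26, -0.966, 0.01], [0.023, -0.005, -1.0]]
wrist_force: [1.0, 1.4, -1.3]
gripper_width: 0.512
```

carry_out:
  steps:
    - [[0,0,0],0]
    - [[0,0,0],0]
    - [[0,0,0],0]
    - [[0,0,0],0]
    - [[0,0,0],0]
    - [[0,0,-3],0]
    - [[0,0,-8],0]
    - [[0,0,-13],0]
    - [[-5,-10,-17],0]
    - [[-5,-15,-20],0]
    - [[-5,-20,-22],0]
    - [[-5,-25,-22],0]
    - [[-5,-25,-22],0]
  gripper: 0.5

```text
time_s: 30.3
tcp_pos: [0.3205, -0.1491, 0.2333]
ee_rot: [[0.966, 0.258, 0.022], [0.258, -0.966, 0.01], [0.024, -0.004, -1.0]]
wrist_force: [2.0, 1.4, 1.0]
gripper_width: 0.75
```

Run:
```python
from h import *
im=r.capture('top');s=cv2.cvtColor(im[140:360,120:540],cv2.COLOR_RGB2BGR)
cv2.imwrite('pics/t2.png',cv2.resize(s,None,fx=1.9,fy=1.9,interpolation=cv2.INTER_CUBIC))
R=(.473,.334,-15.8);T=(.475,-.342,15)
def inv(t,p):
    a=np.radians(t[2]);d=np.array(p[:2])-t[:2];return np.round([d@[np.cos(a),np.sin(a)],d@[-np.sin(a),np.cos(a)],p[2]],3)
for n,t in dict(long_remote=T,battery_holder=T,magnifier=R,glasses_case=R,short_remote=None,jar=None).items():
    for d in r.place_of('top',n): print(n,inv(t,d['centre']) if t else np.round(d['centre'],3),round(d['confidence'],2))
s=r.sense();print(s['time_s'],s['tcp_pos'],s['gripper_width'])
```

```text
long_remote [-0.047 -0.002  0.006] 0.76
long_remote [0.202 0.701 0.003] 0.64
battery_holder [0.088 0.002 0.004] 0.76
magnifier [-0.001 -0.04   0.005] 0.89
glasses_case [0.001 0.055 0.006] 0.82
glasses_case [ 0.247  0.013 -0.001] 0.73
short_remote [ 0.649 -0.145 -0.003] 0.87
jar [ 0.483 -0.004  0.003] 0.63
30.65 [ 0.32160889 -0.1508641   0.23213918] 0.7504654062371355
```

View pics/t2.png

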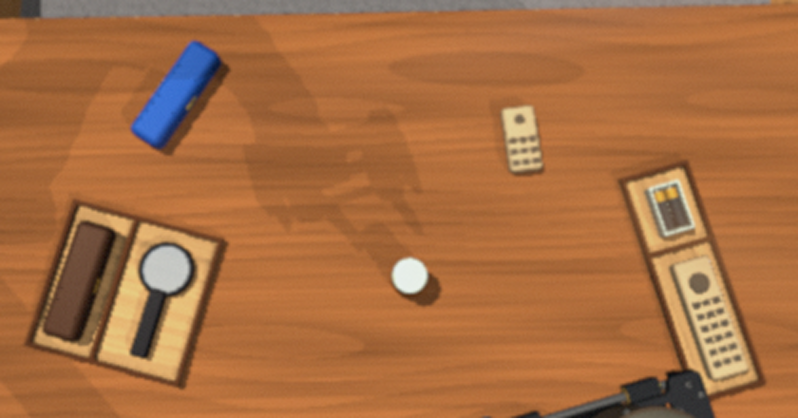

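All four items lie in their compartments, and the short remote and jar are where they were. I'm handing in.

```bash
python3 -c "
from station import r
print(r.finish_job())"
```

```text
the job is handed in; nothing more can be done
None
```

I placed all four items and handed the job in at about 31 s on the robot's clock. No verdict was reported. I picked the brown case with the brass clasps, not the blue one.

My last top-camera check gave these positions in each tray's own frame (network estimates, good to about 4 mm):

| Item | x (mm) | Target x (mm) | y (mm) | Target y (mm) | z (mm) |
|---|---|---|---|---|---|
| long remote | -47 | -48 | -2 | 0 | 6 |
| battery holder | 88 | 88 | 2 | 0 | 4 |
| magnifier | -1 | 0 | -40 | -39 | 5 |
| glasses case | 1 | 0 | 55 | 53 | 6 |

- **Left in place:** The short remote and jar read within about 5 mm of their starting positions, which is within measurement error.
- **Arm:** It ended clear of everything, with the gripper open.
- **Disagreements:** The networks also gave a few stray detections. "Glasses case" matched the blue case and once the short remote, "jar" once matched the magnifier, and "long remote" matched a spot I judged to be the blue case. I checked the targets against the pictures and ignored these.
- **Not measured:** I did not measure tilt directly. The final picture shows all four inside the rims, and the heights fit them lying flat on the floor.

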